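# Dry run of a transfer on the pipetting deck

### The arm

A 6-joint arm with a two-finger parallel gripper is mounted at the origin on the work surface. World frame = base frame: x ahead of the robot, y to its left, z up, the work surface at z = 0. Lengths are in m, angles in rad, forces in N, time in s.
With the tool pointing down it reaches from about 0.25 to 0.775 m from the base axis. Payload 4 kg.
Tool frame: the origin (TCP) lies midway between the tips of the shut fingers; the grasp point (between the pads) lies 19 mm behind it; z points along the fingers, y is the direction in which the jaws open and shut (so a half turn about z gives the same grasp; the last joint's range is limited). The gripper opens to 94 mm and grips with 3 to 60 N. Pads are 16 mm wide; open, the fingers measure 119 mm over their backs; the gripper's body (75 mm by 177 mm) begins 78 mm behind the grasp point.
Start: joints at [-1.28, 0.087, 1.371, -0, 1.684, -0.103], TCP at [0.211, -0.508, 0.206] pointing down, gripper open.
Joint ranges: [-3.1, 3.1], [-0.76, 2.03], [0.27, 2.55], [-1.08, 4.22], [0.17, 2.65], [-2.57, 2.57]. Speed limits (rad/s): [2.79, 2.79, 3.14, 3.14, 3.14, 3.14].

### API

Orientations are given as [roll, pitch, yaw] about the fixed x, y, z axes, in that order (R = Rz(yaw) Ry(pitch) Rx(roll)).
In Python, from bench import robot, cams gives the robot as it stands.
- The arm moves only by the tool step_arm, never from a script. Its argument "plan" is a list that holds one entry, the list of rows, each a list of 5 numbers: the shift along the world's x, y, z in mm, then the turn about the world's z in rad, then the opening in per cent of the stroke, from 0 (shut) to 100 (fully open). In form: [[[tx, ty, tz, turn, fingers], ...]]. A call has 1 to 8 rows; each row is the pose to reach, as a shift and turn from the pose commanded when the call began; what a row does not reach only later rows make up. A row lasts 1/12 s, in which the tool goes at most 41.7 mm and 7.16 degrees, less where a joint would pass 70% of its speed; a pose out of reach is approached as far as the arm can. A call with a gripper value outside its range is refused whole. The fingers move at their own pace and stop on an object; the grip force is fixed at half the most. Time passes only in rows, so rows that repeat a pose let the fingers close. It gives the time, the measured TCP pose, the force and the opening at its end, in the units of the state.
- robot.get_obs(): the state, without advancing time (a new reading comes with each control period).
- cams.snapshot(name): name is "scene" or "side" or "wrist"; returns a dict with "frame" (480x640x3 uint8, red, green, blue), "camera_matrix" (3x3 intrinsics, pixels), "origin" and "attitude" of the camera in the world; the wrist camera has in their place "T_tool_cam" (4x4, takes a point from camera to tool coordinates, whose origin is the TCP and whose axes are the flange's). Camera axes: x right, y down, z forward; pixel columns grow to the right and rows downward; lengths in m; the calibration is good to about 2 mm. A picture is of the moment at which its call begins: read the wrist's pose just before it. There is no depth.
- robot.close_job(): hands the job in, once; it reports no verdict.
The state is a dict: "time": time; "joint_positions": joint angles; "qvel": joint speeds; "joint_torque": joint torques, N m; "tool_pos": TCP position; "ee_rot": TCP orientation; "wrist_force": force on the tool from outside, world axes, zero at the start; "wrist_torque": the same for the moment, N m; "width": finger opening in m.
Only numpy, scipy, OpenCV 4.12 (cv2) and the standard library are available. Lean on these libraries where they do the work, as an engineer would, in place of code of your own. Each camera call takes 0.05 s, during which the arm holds its last target. There are 200 camera calls.

### The job

Do a dry run of the next transfer on the pipetting deck: point at each stop with the fingertips a finger's breadth (about 15 mm) above it and stay there a good two seconds, first over the last tip left in the used-up tip rack, then over the middle of the wide trough, then over the mouth of the open tube, where you finish still pointing. Touch and move nothing at all, and wherever you pass over the full rack, the narrow troughs or the capped tubes keep the fingertips at least 5 cm above them.

Things in the scene. Friction and masses are not known exactly. Their poses are not given: they have to be found in the camera images.
- deck: Fixed blue metal plate, 300 x 560 x 10 mm, on the work surface. Origin: centre of its underside; x away from the robot, y to its left. Six nests (2 along x, 112 mm apart; 3 along y, 155 mm apart) with 19 mm steel pins; each holds one piece of labware, 86 mm along x, 128 mm along y; which piece is where varies. Nothing on it stands higher than 130 mm above the work surface.
- used_rack: The used-up tip rack: white box with a dark grey top tray, 128 x 86 mm, 105 mm high, 24 holes in 4 x 6 at 18 mm pitch, all empty but one. Fixed in its nest. Origin: centre of its underside.
- last_tip_top (a point): The last pipette tip, the only one in the used rack: off-white hollow tip head 16 mm across (14.4 mm at the mouth), standing 15 mm up out of the tray; it stands loose in one of the 24 places. This point: centre of its top. Its z axis is up.
- full_rack: A full tip rack of the same build, 24 tips, their tops 120 mm above its underside. Fixed. Origin: centre of its underside. Not part of the job.
- trough_frame: Grey open frame 128 x 86 mm, 45 mm high, with three bays side by side along y, one trough in each. Fixed. Origin: centre of its underside.
- wide_trough_rim (a point): The wide trough: open off-white trough, 36 mm wide (along the frame's y), 74 mm long (along x), 56 mm high, empty, loose in one of the three bays. This point: middle of its mouth, at the height of its rim (60 mm above the frame's underside). Its z axis is up.
- tube_rack: Dark grey block 128 x 86 mm, 45 mm high, with 8 holes in 2 (x, 34 mm apart) by 4 (y, 30 mm apart); six tubes stand in it, loose. Fixed. Origin: centre of its underside.
- open_tube_top (a point): The open tube, the only one of the six without a screw cap: off-white, 16.6 mm in diameter, 60 mm long. This point: centre of its mouth, at rim height (67 mm above the rack's underside, 5 mm lower than the tops of the capped tubes). Its z axis is up.
- capped_tube1_top (a point): A capped tube standing loose in the tube rack, 65 mm long, with a ribbed white cap 20 mm across and 12 mm high. This point: centre of the cap's top, 72 mm above the rack's underside. Not part of the job.
- capped_tube2_top (a point): A capped tube standing loose in the tube rack, 65 mm long, with a ribbed white cap 20 mm across and 12 mm high. This point: centre of the cap's top, 72 mm above the rack's underside. Not part of the job.
- capped_tube3_top (a point): A capped tube standing loose in the tube rack, 65 mm long, with a ribbed white cap 20 mm across and 12 mm high. This point: centre of the cap's top, 72 mm above the rack's underside. Not part of the job.
- capped_tube4_top (a point): A capped tube standing loose in the tube rack, 65 mm long, with a ribbed white cap 20 mm across and 12 mm high. This point: centre of the cap's top, 72 mm above the rack's underside. Not part of the job.
- capped_tube5_top (a point): A capped tube standing loose in the tube rack, 65 mm long, with a ribbed white cap 20 mm across and 12 mm high. This point: centre of the cap's top, 72 mm above the rack's underside. Not part of the job.
- narrow_trough1_rim (a point): A narrow trough, 18 mm wide, 74 mm long, 56 mm high, loose in its bay of the frame. This point: middle of its mouth, at rim height. Not part of the job.
- narrow_trough2_rim (a point): A narrow trough, 18 mm wide, 74 mm long, 56 mm high, loose in its bay of the frame. This point: middle of its mouth, at rim height. Not part of the job.
- buffer_bottle: Loose white bottle, 62 mm across, 135 mm high, beside the deck on the left. Origin: centre of its underside. Beyond it, about x 0.64 m, y 0.50 m, stands a 230 mm high stand of dispensing tools (130 x 190 mm); all other equipment round the deck is lower than 150 mm.
- small_jar: Loose small amber jar, 48 mm across, 70 mm high, left of the robot near the deck. Origin: centre of its underside.
- marker: Loose marker pen, 140 mm long, 14 mm thick, lying right of the deck. Origin: at its middle, on the table.
- spare_cap: The open tube's screw cap, 20 mm across, 12 mm high, loose on the table right of the robot. Origin: centre of its underside.
Things that resemble listed ones, but are neither listed nor needed, are in the scene too. Leave any purple look-alike of the part that bears wide_trough_rim alone.

How it is judged:
By the outcome, as a careful person would: the job done as asked, in the order asked, and still so for the second after the job is handed in, with the robot touching nothing.
It also fails if it takes over 48 s, if anything falls off the work surface, if the arm or the gripper's body presses on something with over 40 N, if the wrist force passes 120 N, or if a joint passes its speed limit or range.

## Working session

There is one attempt and no reset: what is moved stays moved. The work goes in short steps, Python scripts to look and compute and a tool call to move; the robot and the scene stay as the last step left them, time stands still between calls to the robot, and variables do not carry over. Pictures are saved under pics/ and viewed, about 8 in all and at most 12, crops included, and the job is handed in when it is done.

Besides the shell and the picture viewer there is one more tool, called by a JSON object that holds its "api" and its "payload", one argument or row to a line. step_arm: Moves the arm, as the interface text tells. Its arguments: {"type":"object","properties":{"plan":{"type":"array"}},"required":["plan"]}

```bash
mkdir -p pics; cat > h.py <<'E'
import numpy as np, cv2
from bench import robot, cams
from scipy.spatial.transform import Rotation as R
def snap(n,f):
    o=robot.get_obs(); s=cams.snapshot(n); cv2.imwrite('pics/'+f+'.png',s['frame'][:,:,::-1])
    if 'T_tool_cam' in s:
        T=np.eye(4);T[:3,:3]=R.from_euler('xyz',o['ee_rot']).as_matrix();T[:3,3]=o['tool_pos'];T=T@np.array(s['T_tool_cam'])
    else:
        T=np.eye(4);a=np.array(s['attitude']);T[:3,:3]=a if a.shape==(3,3) else R.from_euler('xyz',a).as_matrix();T[:3,3]=s['origin']
    np.savez('pics/'+f+'.npz',T=T,K=s['camera_matrix']); return s,T
def ray(f,uv,z):
    d=np.load('pics/'+f+'.npz');T=d['T'];v=T[:3,:3]@np.linalg.inv(d['K'])@[uv[0],uv[1],1]
    return T[:3,3]+v*(z-T[2,3])/v[2]
def proj(f,p):
    d=np.load('pics/'+f+'.npz');T=d['T'];q=d['K']@(T[:3,:3].T@(np.array(p)-T[:3,3]));return q[:2]/q[2]
E
python3 - <<'E'
from h import *
print(robot.get_obs())
for n in ('scene','side','wrist'):
    s,T=snap(n,n+'0');print(n,{k:v for k,v in s.items() if k!='frame'});print(T.round(3))
E
```

```text
{'time': 0.0, 'joint_positions': array([-1.28011335e+00,  8.79475115e-02,  1.37221865e+00, -3.54299319e-05,
        1.68361053e+00, -1.03094207e-01]), 'qvel': array([-0.00192006, -0.00082681, -0.00089868,  0.00067541,  0.001414  ,
        0.00033544]), 'joint_torque': array([-2.32211874e-03, -3.40181601e+01, -3.02430403e+01,  7.12973555e-02,
        3.30615195e-02, -1.84324545e-04]), 'tool_pos': array([ 0.21085399, -0.50738768,  0.20432635]), 'ee_rot': array([-3.13941659e+00, -1.89736168e-04,  3.93773029e-01]), 'wrist_force': array([-0.55790018,  0.24649479, -0.82822095]), 'wrist_torque': array([-0.02611622, -0.01959226, -0.00064699]), 'width': 0.09369580992704896}
scene {'camera_matrix': array([[496.67742076,   0.        , 317.69320543],
       [  0.        , 496.67742076, 243.20732793],
       [  0.        ,   0.        ,   1.        ]]), 'origin': array([ 0.9365373 , -0.44970941,  0.92701236]), 'attitude': array([-2.46818658,  0.00492306,  0.79251856])}
[[ 0.702  0.555 -0.447  0.937]
 [ 0.712 -0.551  0.435 -0.45 ]
 [-0.005 -0.624 -0.782  0.927]
 [ 0.     0.     0.     1.   ]]
side
[... 373 characters left out ...]
  0.863]
 [ 0.     0.     0.     1.   ]]
wrist {'camera_matrix': array([[338.83955946,   0.        , 318.98463437],
       [  0.        , 338.83955946, 235.48054379],
       [  0.        ,   0.        ,   1.        ]]), 'T_tool_cam': array([[ 1.75934271e-03, -9.59466600e-01, -2.81816869e-01,
         8.33266658e-02],
       [ 9.99998220e-01,  1.49608328e-03,  1.14931959e-03,
         3.34475884e-04],
       [-6.81112253e-04, -2.81818390e-01,  9.59467525e-01,
        -1.79176368e-01],
       [ 0.00000000e+00,  0.00000000e+00,  0.00000000e+00,
         1.00000000e+00]])}
[[ 0.385 -0.885 -0.26   0.288]
 [-0.923 -0.37  -0.107 -0.476]
 [-0.001  0.282 -0.96   0.384]
 [ 0.     0.     0.     1.   ]]
```

View pics/scene0.png

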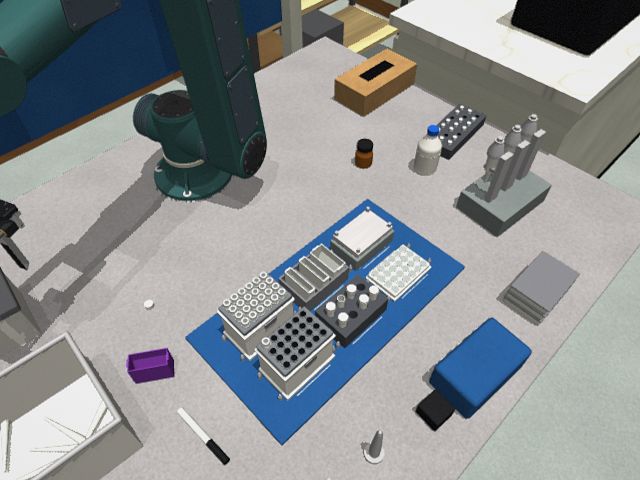

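View pics/side0.png

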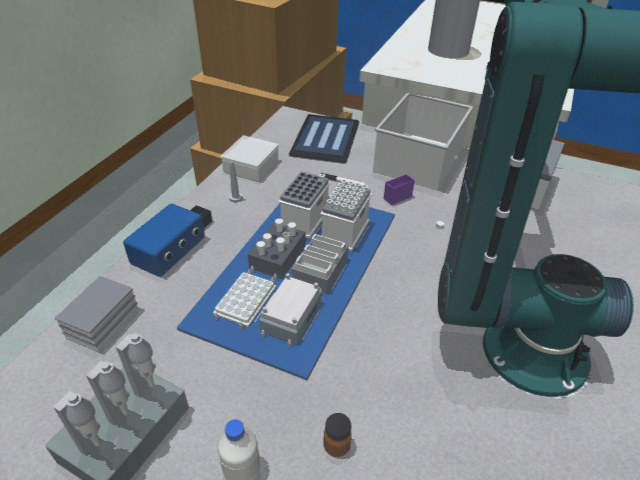

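The scene camera shows the full rack at (257,300) and the used rack at (297,345), with its tip near (266,342). The trough frame is at (313,275) and the tube rack at (355,310). I'll enlarge this area in both views.

```bash
python3 - <<'E'
import cv2,numpy as np
a=cv2.imread('pics/scene0.png')[235:385,240:400];b=cv2.imread('pics/side0.png')[165:315,235:395]
cv2.imwrite('pics/c1.png',np.hstack([cv2.resize(i,(400,375),interpolation=2) for i in(a,b)]))
E
```

```text
(no output)
```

View pics/c1.png

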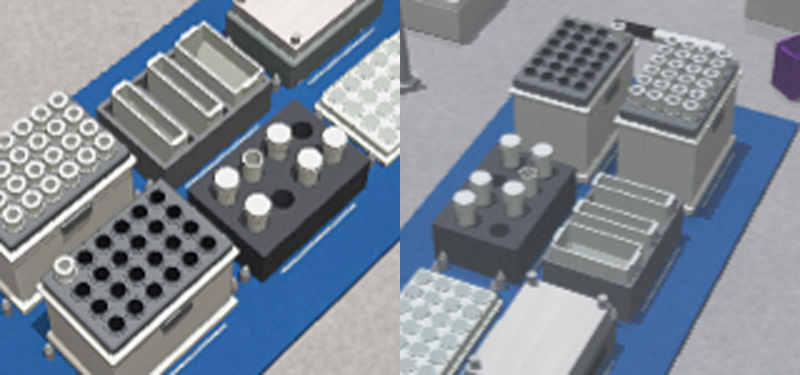

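The left crop shows the tip at (65,264), the open tube at (252,158) and the middle of the wide trough at about (219,57). In the right crop they are at (618,25), (527,173) and (597,245).

```bash
python3 - <<'E'
from h import *
def P(f):
    d=np.load('pics/'+f+'.npz');return d['K']@np.linalg.inv(d['T'])[:3]
for n,a,b,z in (('tip',(266,340.6),(322.2,175),.13),('trough',(327.6,257.8),(313.8,263),.07),('tube',(340.8,298.2),(285.8,234.2),.077)):
    X=cv2.triangulatePoints(P('scene0'),P('side0'),np.array(a,float),np.array(b,float));X=(X[:3]/X[3]).ravel()
    print(n,X.round(4),ray('scene0',a,z).round(4),ray('side0',b,z).round(4))
# blue deck corners
m=cv2.inRange(cv2.cvtColor(cv2.imread('pics/scene0.png'),cv2.COLOR_BGR2HSV),(100,150,60),(120,255,255));m[:, 465:]=0;m[:190]=0
c=max(cv2.findContours(m,0,2)[0],key=cv2.contourArea);r=cv2.approxPolyDP(cv2.convexHull(c),8,True)[:,0]
for p in r: print(p,ray('scene0',p,.01).round(3))
E
```

```text
tip [ 0.5733 -0.2268  0.13  ] [ 0.5738 -0.2266  0.13  ] [ 0.573  -0.2272  0.13  ]
trough [0.4892 0.0142 0.0693] [0.4904 0.0142 0.07  ] [0.4884 0.0143 0.07  ]
tube [ 0.5841 -0.0421  0.0757] [ 0.5842 -0.0429  0.077 ] [ 0.5838 -0.0404  0.077 ]
[367 199] [0.398 0.25  0.01 ]
[463 268] [0.696 0.244 0.01 ]
[281 443] [ 0.692 -0.307  0.01 ]
[186 336] [ 0.395 -0.303  0.01 ]
```

The triangulated points agree with the nest layout. I'll lift, shut the fingers, turn so the jaws lie along x, and approach the tip high up.

{"api": "step_arm", "payload": {
  "plan": [
    [[0,0,30,0,0],[20,15,54,0.1,0],[45,35,54,0.2,0],[70,55,54,0.3,0],[95,75,54,0.4,0],[120,95,54,0.5,0],[145,115,54,0.6,0],[170,135,54,0.7,0]]
  ]
}}

```text
time: 0.82
tool_pos: [0.3819, -0.3717, 0.2592]
ee_rot: [-3.141, -0.0, 1.099]
wrist_force: [0.6, -1.6, 0.2]
width: 0.044
```

{"api": "step_arm", "payload": {
  "plan": [
    [[25,20,0,0.1,0],[50,40,0,0.2,0],[75,60,0,0.3,0],[100,80,0,0.4,0],[130,100,0,0.48,0],[160,120,0,0.48,0],[180,138,-10,0.48,0],[192,146,-30,0.48,0]]
  ]
}}

```text
time: 1.48
tool_pos: [0.5763, -0.2246, 0.2315]
ee_rot: [3.136, 0.001, 1.577]
wrist_force: [-0.9, -0.4, 0.3]
width: 0.0006
```

{"api": "step_arm", "payload": {
  "plan": [
    [[0,0,-20,0,0],[0,0,-25,0,0],[0,0,-25,0,0],[0,0,-25,0,0],[0,0,-25,0,0]]
  ]
}}

```text
time: 1.9
tool_pos: [0.5732, -0.2277, 0.2062]
ee_rot: [3.139, 0.001, 1.573]
wrist_force: [-0.7, -0.0, 0.3]
width: 0.0007
```

```bash
python3 - <<'E'
from h import *
snap('wrist','w1');o=robot.get_obs();print(o['time'],o['tool_pos'],o['ee_rot'],o['width'],o['wrist_force'])
print(proj('w1',[.573,-.227,.13]),proj('w1',o['tool_pos']))
E
```

```text
1.95 [ 0.57328986 -0.22779497  0.20654015] [3.13871654e+00 1.48026466e-03 1.57274926e+00] 0.0006056615641496834 [ 0.83331074 -0.73198206  0.84048504]
[317.01986662 243.25277317] [317.23162456 285.29309084]
```

View pics/w1.png

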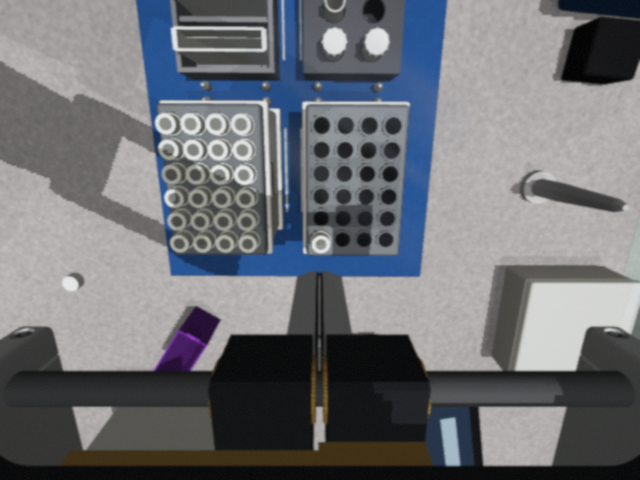

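The wrist view shows the only tip at (320,242), against a predicted (317,243). The finger seam is about 2 px off as well, so a correction of about 1 mm is enough. Next I descend and hold for more than 2 s.

{"api": "step_arm", "payload": {
  "plan": [
    [[1,1,-20,0,0],[1,1,-40,0,0],[1,1,-52,0,0],[1,1,-58,0,0],[1,1,-61,0,0],[1,1,-61,0,0],[1,1,-61,0,0],[1,1,-61,0,0]]
  ]
}}

```text
time: 2.62
tool_pos: [0.5747, -0.2263, 0.145]
ee_rot: [3.139, 0.001, 1.574]
wrist_force: [0.2, -0.5, 0.6]
width: 0.0004
```

```bash
python3 - <<'E'
from h import *
snap('wrist','w2');snap('scene','s2');snap('side','d2');o=robot.get_obs();print(o['time'],o['tool_pos'],o['width'],o['wrist_force'])
a=cv2.imread('pics/w2.png')[150:300,240:400];b=cv2.imread('pics/s2.png')[265:385,205:333];c=cv2.imread('pics/d2.png')[120:240,260:388]
cv2.imwrite('pics/c2.png',np.hstack([cv2.resize(i,(266,250),interpolation=2) for i in(a,b,c)]))
for f in('w2','s2','d2'):print(proj(f,o['tool_pos']),proj(f,[.574,-.227,.13]))
E
```

```text
2.7667 [ 0.57446174 -0.22609666  0.1444853 ] 0.0003555017273050383 [-0.68393515  0.14275406 -0.61186265]
[316.70823949 284.33678339] [316.031709   275.79541937]
[265.72909224 336.77162611] [265.88058053 340.81388988]
[321.60718258 170.20865538] [321.79731215 174.9501037 ]
```

View pics/c2.png

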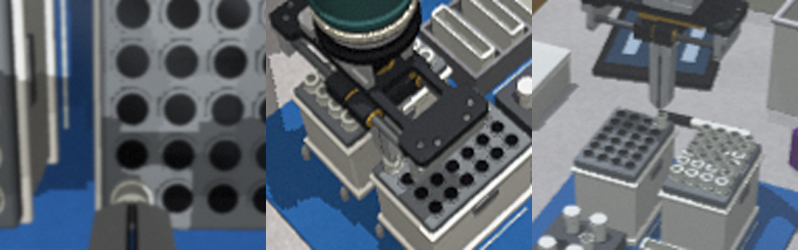

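The fingertips sit directly above the tip in all three views: seam at column 319.4 and tip at 318.8 in the wrist view, and both in line in the side view. Now the hold.

{"api": "step_arm", "payload": {
  "plan": [
    [[0,0,0,0,0],[0,0,0,0,0],[0,0,0,0,0],[0,0,0,0,0],[0,0,0,0,0],[0,0,0,0,0],[0,0,0,0,0],[0,0,0,0,0]]
  ]
}}

```text
time: 3.43
tool_pos: [0.574, -0.2259, 0.1435]
ee_rot: [3.142, -0.0, 1.574]
wrist_force: [0.5, 0.1, 0.4]
width: 0.0003
```

{"api": "step_arm", "payload": {
  "plan": [
    [[0,0,0,0,0],[0,0,0,0,0],[0,0,0,0,0],[0,0,0,0,0],[0,0,0,0,0],[0,0,0,0,0],[0,0,0,0,0],[0,0,0,0,0]]
  ]
}}

```text
time: 4.1
tool_pos: [0.5741, -0.2259, 0.1435]
ee_rot: [3.141, -0.0, 1.574]
wrist_force: [-0.2, -0.1, -0.1]
width: 0.0005
```

{"api": "step_arm", "payload": {
  "plan": [
    [[0,0,0,0,0],[0,0,0,0,0],[0,0,0,0,0],[0,0,0,0,0],[0,0,0,0,0],[0,0,0,0,0],[0,0,0,0,0],[0,0,0,0,0]]
  ]
}}

```text
time: 4.77
tool_pos: [0.574, -0.2259, 0.1435]
ee_rot: [3.142, -0.0, 1.574]
wrist_force: [-0.3, -0.7, -0.7]
width: 0.0002
```

{"api": "step_arm", "payload": {
  "plan": [
    [[0,0,0,0,0],[0,0,0,0,0],[0,0,0,0,0],[0,0,0,0,0],[0,0,0,0,0],[0,0,0,0,0],[0,0,0,0,0],[0,0,0,0,0]]
  ]
}}

```text
time: 5.43
tool_pos: [0.574, -0.2259, 0.1435]
ee_rot: [3.142, 0.0, 1.574]
wrist_force: [0.3, -0.1, -0.4]
width: 0.0005
```

{"api": "step_arm", "payload": {
  "plan": [
    [[0,0,20,0,0],[0,0,50,0,0],[0,0,80,0,0],[0,0,105,0,0],[0,0,105,0,0],[-8,24,105,0,0],[-16,48,105,0,0],[-24,72,105,0,0]]
  ]
}}

```text
time: 6.1
tool_pos: [0.5494, -0.1534, 0.2473]
ee_rot: [-3.14, -0.001, 1.573]
wrist_force: [0.3, 0.2, 0.4]
width: 0.0005
```

{"api": "step_arm", "payload": {
  "plan": [
    [[-10,28,0,0,0],[-20,56,0,0,0],[-30,84,0,0,0],[-40,112,0,0,0],[-50,140,0,0,0],[-57,160,0,0,0],[-61,168,0,0,0],[-61,168,0,0,0]]
  ]
}}

```text
time: 6.77
tool_pos: [0.4883, 0.0154, 0.2482]
ee_rot: [-3.141, -0.0, 1.577]
wrist_force: [-0.5, -0.3, -0.2]
width: 0.0003
```

{"api": "step_arm", "payload": {
  "plan": [
    [[0,0,-20,0,0],[0,0,-40,0,0],[0,0,-60,0,0],[0,0,-80,0,0],[0,0,-95,0,0],[0,0,-100,0,0],[0,0,-100,0,0],[0,0,-100,0,0]]
  ]
}}

```text
time: 7.43
tool_pos: [0.4895, 0.0133, 0.1488]
ee_rot: [3.141, 0.0, 1.573]
wrist_force: [-0.8, -0.1, -1.2]
width: 0.0002
```

```bash
python3 - <<'E'
from h import *
snap('wrist','w3');o=robot.get_obs();print(o['time'],o['tool_pos'],o['width'],o['wrist_force'])
print(proj('w3',[.489,.0142,.07]),proj('w3',o['tool_pos']),proj('w3',[.584,-.042,.077]))
E
```

```text
7.4833 [0.48987622 0.01341328 0.14948926] 0.0003959633323248751 [ 0.89807857 -0.38306726  0.14902953]
[316.87817699 242.13457722] [317.76334192 285.28182992] [431.70999499 309.92097578]
```

View pics/w3.png

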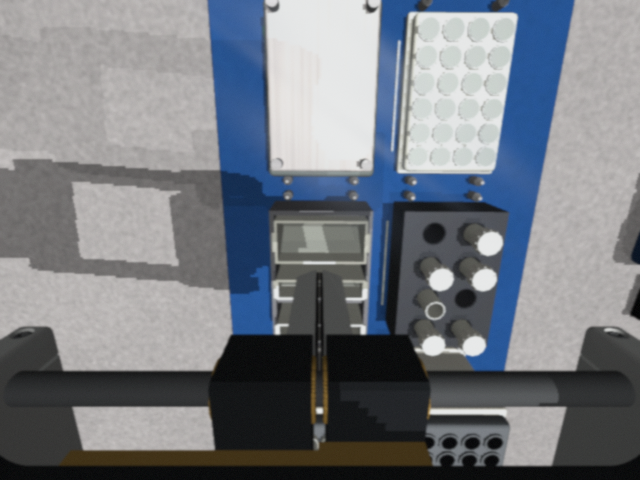

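The wide trough's rim spans about (274–367, 221–264), so its middle is (320,242.5); predicted was (317,242). The open tube shows at (435,310), predicted (432,310). Both match within 1 mm once the known column bias is removed, so I descend and hold.

{"api": "step_arm", "payload": {
  "plan": [
    [[0,1,-20,0,0],[0,1,-40,0,0],[0,1,-53,0,0],[0,1,-60,0,0],[0,1,-63,0,0],[0,1,-63,0,0],[0,1,-63,0,0],[0,1,-63,0,0]]
  ]
}}

```text
time: 8.15
tool_pos: [0.4901, 0.015, 0.087]
ee_rot: [3.139, 0.0, 1.574]
wrist_force: [0.8, -0.1, 0.4]
width: 0.0006
```

{"api": "step_arm", "payload": {
  "plan": [
    [[0,0,0,0,0],[0,0,0,0,0],[0,0,0,0,0],[0,0,0,0,0],[0,0,0,0,0],[0,0,0,0,0],[0,0,0,0,0],[0,0,0,0,0]]
  ]
}}

```text
time: 8.82
tool_pos: [0.489, 0.0151, 0.0855]
ee_rot: [3.142, 0.0, 1.574]
wrist_force: [-0.3, -0.3, -0.2]
width: 0.0003
```

```bash
python3 - <<'E'
from h import *
snap('wrist','w4');snap('scene','s4');snap('side','d4');o=robot.get_obs();print(o['time'],o['tool_pos'],o['width'],o['wrist_force'])
a=cv2.imread('pics/w4.png')[180:330,240:400];b=cv2.imread('pics/s4.png')[200:320,265:393];c=cv2.imread('pics/d4.png')[190:310,250:378]
cv2.imwrite('pics/c4.png',np.hstack([cv2.resize(i,(266,250),interpolation=2) for i in(a,b,c)]))
E
```

```text
8.9667 [0.48900419 0.01509835 0.08546968] 0.00040583478812408443 [-0.15343239 -0.36737513 -0.13297498]
```

View pics/c4.png

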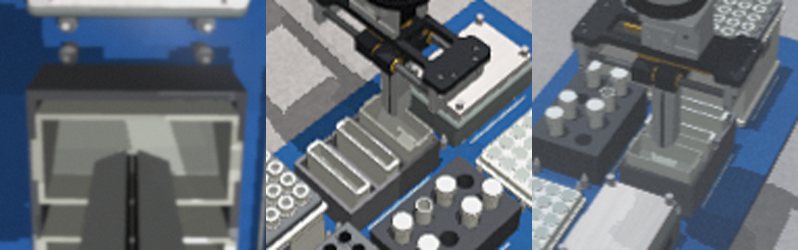

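The fingers are over the middle of the trough. I'll trim 1 mm in x, hold, then go high to the tube.

{"api": "step_arm", "payload": {
  "plan": [
    [[1,0,0,0,0],[1,0,0,0,0],[1,0,0,0,0],[1,0,0,0,0],[1,0,0,0,0],[1,0,0,0,0],[1,0,0,0,0],[1,0,0,0,0]]
  ]
}}

```text
time: 9.63
tool_pos: [0.49, 0.0151, 0.0855]
ee_rot: [3.141, -0.0, 1.574]
wrist_force: [-0.8, 0.2, -0.2]
width: 0.0005
```

{"api": "step_arm", "payload": {
  "plan": [
    [[0,0,0,0,0],[0,0,0,0,0],[0,0,0,0,0],[0,0,0,0,0],[0,0,0,0,0],[0,0,0,0,0],[0,0,0,0,0],[0,0,0,0,0]]
  ]
}}

```text
time: 10.3
tool_pos: [0.49, 0.0151, 0.0855]
ee_rot: [3.142, 0.0, 1.574]
wrist_force: [0.4, -0.6, 0.8]
width: 0.0005
```

{"api": "step_arm", "payload": {
  "plan": [
    [[0,0,0,0,0],[0,0,0,0,0],[0,0,0,0,0],[0,0,0,0,0],[0,0,0,0,0],[0,0,0,0,0],[0,0,0,0,0],[0,0,0,0,0]]
  ]
}}

```text
time: 10.97
tool_pos: [0.49, 0.0151, 0.0855]
ee_rot: [3.141, 0.0, 1.574]
wrist_force: [0.3, -1.2, -0.6]
width: 0.0008
```

{"api": "step_arm", "payload": {
  "plan": [
    [[0,0,0,0,0],[0,0,0,0,0],[0,0,0,0,0],[0,0,0,0,0],[0,0,0,0,0],[0,0,0,0,0],[0,0,0,0,0],[0,0,0,0,0]]
  ]
}}

```text
time: 11.63
tool_pos: [0.49, 0.0151, 0.0855]
ee_rot: [3.141, -0.0, 1.574]
wrist_force: [0.0, -0.9, 0.8]
width: 0.0006
```

{"api": "step_arm", "payload": {
  "plan": [
    [[0,0,20,0,0],[0,0,50,0,0],[0,0,80,0,0],[0,0,110,0,0],[0,0,135,0,0],[0,0,135,0,0],[10,-6,135,0,0],[30,-18,135,0,0]]
  ]
}}

```text
time: 12.3
tool_pos: [0.5195, -0.0024, 0.2203]
ee_rot: [-3.141, -0.0, 1.576]
wrist_force: [-0.3, -0.7, 0.1]
width: 0.0001
```

{"api": "step_arm", "payload": {
  "plan": [
    [[20,-12,0,0,0],[40,-24,0,0,0],[58,-35,0,0,0],[65,-39,0,0,0],[65,-39,0,0,0],[65,-39,0,0,0],[65,-39,-20,0,0],[65,-39,-40,0,0]]
  ]
}}

```text
time: 12.97
tool_pos: [0.5852, -0.0414, 0.1817]
ee_rot: [3.138, 0.0, 1.575]
wrist_force: [0.1, -0.3, -0.6]
width: 0.0001
```

{"api": "step_arm", "payload": {
  "plan": [
    [[0,0,-20,0,0],[0,0,-25,0,0],[0,0,-25,0,0],[0,0,-25,0,0],[0,0,-25,0,0],[0,0,-25,0,0],[0,0,-25,0,0],[0,0,-25,0,0]]
  ]
}}

```text
time: 13.63
tool_pos: [0.5855, -0.042, 0.1565]
ee_rot: [3.14, 0.0, 1.574]
wrist_force: [-0.4, 0.2, -0.4]
width: 0.0005
```

```bash
python3 - <<'E'
from h import *
snap('wrist','w5');o=robot.get_obs();print(o['time'],o['tool_pos'],o['width'],o['wrist_force'])
print(proj('w5',[.585,-.042,.077]),proj('w5',o['tool_pos']))
cv2.imwrite('pics/c5.png',cv2.resize(cv2.imread('pics/w5.png')[170:320,220:420],(800,600),interpolation=2))
E
```

```text
13.6833 [ 0.58537765 -0.04198998  0.15625414] 0.0002745704619934438 [-0.19633488 -0.39072961 -0.05023517]
[316.7184117  242.99545105] [316.88080356 284.80883762]
```

View pics/c5.png

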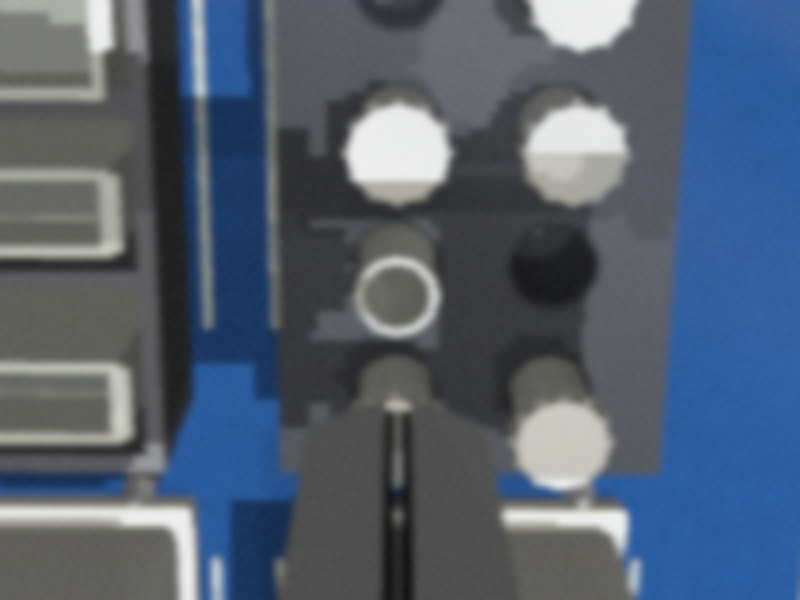

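The open mouth at (319.5,244) lines up with the finger seam at column 319.5, within 1 mm of prediction. I descend straight down and hold.

{"api": "step_arm", "payload": {
  "plan": [
    [[0,0,-20,0,0],[0,0,-40,0,0],[0,0,-53,0,0],[0,0,-60,0,0],[0,0,-63,0,0],[0,0,-63,0,0],[0,0,-63,0,0],[0,0,-63,0,0]]
  ]
}}

```text
time: 14.35
tool_pos: [0.5859, -0.0421, 0.0939]
ee_rot: [3.139, 0.0, 1.574]
wrist_force: [-1.1, -0.1, 0.0]
width: 0.0008
```

{"api": "step_arm", "payload": {
  "plan": [
    [[0,0,0,0,0],[0,0,0,0,0],[0,0,0,0,0],[0,0,0,0,0],[0,0,0,0,0],[0,0,0,0,0],[0,0,0,0,0],[0,0,0,0,0]]
  ]
}}

```text
time: 15.02
tool_pos: [0.585, -0.0419, 0.0925]
ee_rot: [-3.142, 0.0, 1.574]
wrist_force: [0.4, 0.7, -0.1]
width: 0.0004
```

```bash
python3 - <<'E'
from h import *
snap('wrist','w6');snap('scene','s6');snap('side','d6');o=robot.get_obs();print(o['time'],o['tool_pos'],o['width'],o['wrist_force'])
a=cv2.imread('pics/w6.png')[180:330,240:400];b=cv2.imread('pics/s6.png')[240:360,285:413];c=cv2.imread('pics/d6.png')[170:290,220:348]
cv2.imwrite('pics/c6.png',np.hstack([cv2.resize(i,(266,250),interpolation=2) for i in(a,b,c)]))
E
```

```text
15.1667 [ 0.5850083  -0.04192583  0.09246432] 0.00028378528897826785 [ 0.00543029 -0.52751966 -0.58253566]
```

View pics/c6.png

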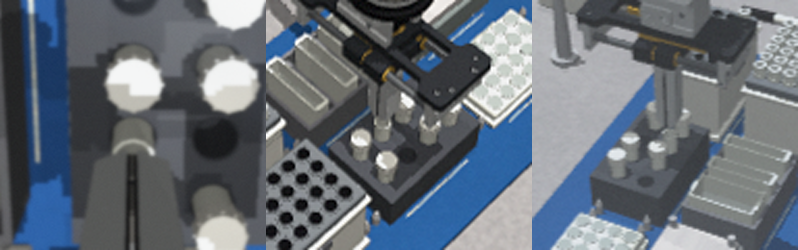

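The fingertips are just above the open mouth, clear of the caps. I'll hold and then hand in.

{"api": "step_arm", "payload": {
  "plan": [
    [[0,0,0,0,0],[0,0,0,0,0],[0,0,0,0,0],[0,0,0,0,0],[0,0,0,0,0],[0,0,0,0,0],[0,0,0,0,0],[0,0,0,0,0]]
  ]
}}

```text
time: 15.83
tool_pos: [0.585, -0.0419, 0.0925]
ee_rot: [3.142, -0.0, 1.574]
wrist_force: [0.5, 0.2, -0.9]
width: 0.0001
```

{"api": "step_arm", "payload": {
  "plan": [
    [[0,0,0,0,0],[0,0,0,0,0],[0,0,0,0,0],[0,0,0,0,0],[0,0,0,0,0],[0,0,0,0,0],[0,0,0,0,0],[0,0,0,0,0]]
  ]
}}

```text
time: 16.5
tool_pos: [0.585, -0.0419, 0.0925]
ee_rot: [3.142, -0.0, 1.574]
wrist_force: [-0.3, 0.5, -0.3]
width: 0.0003
```

{"api": "step_arm", "payload": {
  "plan": [
    [[0,0,0,0,0],[0,0,0,0,0],[0,0,0,0,0],[0,0,0,0,0],[0,0,0,0,0],[0,0,0,0,0],[0,0,0,0,0],[0,0,0,0,0]]
  ]
}}

```text
time: 17.17
tool_pos: [0.585, -0.0419, 0.0925]
ee_rot: [3.142, -0.0, 1.574]
wrist_force: [-0.5, -0.2, 1.0]
width: 0.0
```

{"api": "step_arm", "payload": {
  "plan": [
    [[0,0,0,0,0],[0,0,0,0,0],[0,0,0,0,0],[0,0,0,0,0],[0,0,0,0,0],[0,0,0,0,0],[0,0,0,0,0],[0,0,0,0,0]]
  ]
}}

```text
time: 17.83
tool_pos: [0.585, -0.0419, 0.0925]
ee_rot: [3.142, 0.0, 1.574]
wrist_force: [0.3, -0.8, -0.3]
width: 0.001
```

```bash
python3 -c "
from h import *
o=robot.get_obs();print(o['time'],o['tool_pos'],o['wrist_force']);print(robot.close_job())"
```

```text
17.8333 [ 0.58502995 -0.04192714  0.09250844] [ 0.32791158 -0.82867011 -0.33078126]
the job is handed in; nothing more can be done
None
```

The dry run is done and handed in at 17.8 s. With the fingers shut, I pointed in order at the last tip, the middle of the wide trough and the open tube. The arm is still pointing at the tube.

| Stop | Fingertip height above it | Time held |
|---|---|---|
| Last tip in the used rack | 13.5–15 mm | about 2.8 s |
| Middle of the wide trough | about 15.5 mm | about 3.5 s |
| Mouth of the open tube | about 15.5 mm | about 3.5 s |

- **Clearance:** I lifted straight up before each crossing. The fingertips were then at about 0.25 m on the way to the trough and 0.22 m on the way to the tube. That is at least 5 cm above the full rack, the narrow troughs and the capped tubes.
- **Contact:** every wrist force reading was about 2 N or less, which is noise level, and no picture showed anything touched or moved.
- **Last checks:** the camera views agreed with each other to within about 1–2 mm. The wrist camera showed a steady sideways offset of about 1–2 mm. The finger seam showed most of it too, so I allowed for it. No check failed.

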